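Wedge the shut-off key into a soap tap

ROBOT

A 6-joint arm with a two-finger parallel gripper is mounted at the origin on the work surface. World frame = base frame: x ahead of the robot, y to its left, z up, the work surface at z = 0. Lengths are in m, angles in rad, forces in N, time in s.
With the tool pointing down it reaches from about 0.35 to 0.975 m from the base axis. Payload 4.9 kg.
Tool frame: the origin (TCP) lies between the finger pads, 19 mm behind the fingertips; this is the grasp point; z points along the fingers, y is the line along which they close (so a half turn about z gives the same grasp; the last joint's range is limited). The gripper opens to 85 mm and grips with 20 to 120 N. Pads are 22 mm wide; open, the fingers measure 114 mm over their backs; the gripper's body (76 mm by 85 mm) begins 54 mm behind the grasp point. The pads swing forward as they close: fully open they stand 13 mm farther back than shut.
Start: joints at [-1.43, 0.053, 1.613, -0, 1.476, -0.119], TCP at [0.161, -0.604, 0.25] pointing down, gripper open.
Joint ranges: [-3.01, 3.01], [-1.01, 2.22], [0.06, 2.58], [-1.02, 4.17], [0.09, 2.62], [-3.14, 3.14]. Speed limits (rad/s): [2.57, 2.57, 3.14, 3.14, 3.14, 3.14].

INTERFACE

Orientations are given as a unit quaternion [w, x, y, z].
In Python, from plant import manip gives the robot as it stands.
- The arm moves only by the shell command python3 -m crank 'ROWS' [OPENING]. ROWS is JSON, a list of rows, each an object of numbers: "x", "y", "z": the shift along the tool's x, y, z in cm; "turn": the turn about the tool's z in rad. In form: [{"x": .., "y": .., "z": .., "turn": ..}, ...]. A call has 1 to 5 rows; each row shifts and turns the commanded pose from where the row before left it, along the tool's axes as they then stand; what a row does not reach is not made up. A row lasts 1/10 s, in which the tool goes at most 50 mm and 8.59 degrees, less where a joint would pass 70% of its speed; a pose out of reach is approached as far as the arm can. A call with a gripper value outside its range is refused whole. OPENING is the opening in per cent of the stroke, from 0 (shut) to 100 (fully open), set as the call begins (- or left out, the last holds). The fingers move at their own pace and stop on an object; the grip force is fixed at half the most. Time passes only in rows, so rows that do not move let the fingers close. It gives the time, the measured TCP pose, the force, the opening and the grip force at its end, in the units of the state.
- manip.state(): the state, without advancing time (a new reading comes with each control period).
- manip.grab_frame(name): name is "scene" or "side" or "wrist"; returns (picture, depth): 384x512x3 uint8, red, green, blue; 384x512 float32, m along the optical axis (not along the pixel's ray), 0 where there is no reading.
- manip.camera_model(name): a dict with "mtx" (3x3 intrinsics, pixels), "world_to_cam" (4x4, takes a point from world to camera coordinates). Camera axes: x right, y down, z forward; pixel columns grow to the right and rows downward; lengths in m; the calibration is good to about 2 mm. A picture is of the moment at which its call begins: read the wrist's pose just before it. camera_model takes no time and is no camera call; for the wrist camera it gives the pose at the moment of the call.
- manip.job_done(): hands the job in; it is judged then, once.
The state is a dict: "time": time; "joint_pos": joint angles; "joint_vel": joint speeds; "joint_efforts": joint torques, N m; "tool_pos": TCP position; "tool_rot": TCP orientation; "contact_force": force on the tool from outside, world axes, zero at the start; "ft_torque": the same for the moment, N m; "gripper_width": opening from 0.0 (shut) to 1.0 (fully open); "grasp_force": force on a finger pad.
Only numpy, scipy, OpenCV 4.12 (cv2) and the standard library are available. Lean on these libraries where they do the work, as an engineer would, in place of code of your own. Each camera call takes 0.05 s, during which the arm holds its last target. There are 200 camera calls.

TASK

Take the smaller of the two tee-handled tap keys out of the white rack and set it in the empty tapered bore of the soap manifold with its handle in line with that tap's spout (open). Then keep pressing it down, never harder than 25 N, while you turn it a quarter turn to shut, handle square across the spout like the finished tap beside it, so that it wedges with its collar down on the tap's top face and stays there when you let go. Leave the larger key and the other things on the bench alone.

Things in the scene. Friction and masses are not known exactly. Their poses are not given: they have to be found in the camera images.
- key: Smaller steel tap key, 300 g. Origin: centre of its collar's underside, z up its axis. Below: round taper plug 30 mm long, 23 mm diameter at the collar, 1.2 mm less per 10 mm, round nose. Collar: 38 mm disc, z 0 to 6 mm. Tee handle: flat bar 44 mm along x, 12 mm thick along y, z 6 to 46 mm; same turned half round. At first it hangs by its collar in a rack hole at any angle.
- key_grip (a point): Point on the key's axis inside the handle, 30 mm above the collar's underside. With the TCP here and the pads closing along the key's y, the fingertips clear the collar by 5 mm. Turning the wedging key takes up to about 0.8 N m: grip with 80 N or more.
- big_key: The larger key, same form and steel but too thick for the bore: collar 48 mm across, handle 64 mm long. It hangs in the rack's other hole, 120 mm from the small key, and stays there.
- rack: White plastic stand, 90 x 210 mm, top 50 mm high, fixed. Two holes 33 mm wide, 60 mm either side of the centre along its y. Origin: centre of its underside.
- tap_base: Dark steel plate 100 x 220 mm, fixed; origin: centre of its underside. On rubber mounts it carries the soap manifold: two upright aluminium barrels, 44 mm across, tops 85 mm high, 60 mm either side along its y, each with a spout to its -x, 70 mm long, 40 mm up. The barrel at -y is finished: a key like the small one, shut, handle along y, top 132 mm above the bench. The one at +y is empty.
- taps (a joint): How far the whole manifold has sunk on its rubber mounts, m: 0 at rest, growing downwards by 1 mm for each 5 N of push (25 N: 0.005).
- bore (a point): Centre of the mouth of the empty bore, in the +y barrel's top face, 85 mm above the bench at rest; axes as tap_base's (spout to -x); sinks with the taps. 22.5 mm across, taper as the key's, 42 mm deep; it centres the key. Set in loosely, the key touches all round with its collar about 4.5 mm above the face.
- tap_wall (a point): Point on the empty barrel's axis, 20 mm below the mouth. Here the taper rubs and springs, friction about 0.6. Pressed straight down with 25 N the key sticks 2 mm or more above the face. Turned slowly (a quarter turn in 3 s or more) under a steady 14 to 20 N it works down to the face; back and forth works too; turned without load it does not. Wedged, it stays when released.
- coins: Bystander: stack of coins, 27 mm across, 32 mm high; leave it alone. Origin: centre of its underside.
- stain_bar: Bystander: cardboard box, 55 x 90 x 30 mm; leave it alone. Origin: centre of its underside.
- detergent: Bystander: white bottle, 70 mm across, 190 mm high; leave it alone. Origin: centre of its underside.
- softener: Bystander: grey jar, 60 mm across, 120 mm high; leave it alone. Origin: centre of its underside.
- mug: Bystander: white mug, 76 mm across, 90 mm high; leave it alone. Origin: centre of its underside.
Not all that is in view belongs to the job. What is shaped like the key but orange is not meant.

How it is judged:
By the outcome, as a careful person would: the job done as asked, in the order asked, and still so for the second after the job is handed in, with the robot touching nothing.
It also fails if it takes over 69 s, if anything falls off the work surface, if the arm or the gripper's body presses on something with over 40 N, if the wrist force passes 120 N, or if a joint passes its speed limit or range.

## Working session

There is one attempt and no reset: what is moved stays moved. The work goes in short steps, Python scripts to look and compute and a shell command to move; the robot and the scene stay as the last step left them, time stands still between calls to the robot, and variables do not carry over. Pictures are saved under pics/ and viewed, at most 10 in all, crops included, and the job is handed in when it is done.

```bash
mkdir -p pics
cat > h.py <<'E'
import numpy as np,cv2
from plant import manip
def grab(n,f):
    m=manip.camera_model(n);p,d=manip.grab_frame(n)
    cv2.imwrite(f'pics/{f}.png',p[:,:,::-1]);np.savez(f'pics/{f}.npz',p=p,d=d,K=m['mtx'],T=m['world_to_cam'])
def cloud(f):
    z=np.load(f'pics/{f}.npz');d=z['d'];K=z['K'];v,u=np.indices(d.shape)
    c=np.stack([(u-K[0,2])/K[0,0]*d,(v-K[1,2])/K[1,1]*d,d,np.ones_like(d)],-1)
    w=c@np.linalg.inv(z['T']).T
    w=w[...,:3];w[d<=0]=np.nan
    return z['p'],w
E
python3 - <<'E'
from h import *
grab('scene','s0');grab('side','d0')
a=cv2.imread('pics/s0.png');b=cv2.imread('pics/d0.png')
cv2.imwrite('pics/s0d0.png',cv2.resize(np.vstack([a,b]),(400,600)))
print(manip.state())
E
```

```text
{'time': 0.1, 'joint_pos': array([-1.42998042e+00,  5.33025648e-02,  1.61415643e+00, -1.13609207e-05,
        1.47599080e+00, -1.18963553e-01]), 'joint_vel': array([ 0.000173  , -0.00303499, -0.00535896,  0.00170292, -0.00069314,
        0.00094051]), 'joint_efforts': array([ 7.11538505e-04, -3.94905102e+01, -3.71359706e+01, -1.10475905e-04,
        3.98492746e-03, -7.78653259e-06]), 'tool_pos': array([ 0.16048723, -0.60349876,  0.24887881]), 'tool_rot': array([-9.28455409e-04,  9.91575684e-01,  1.29525286e-01, -1.57996600e-05]), 'contact_force': array([-0.97892517, -0.02097335, -0.00151332]), 'ft_torque': array([-0.00121062, -0.01792736,  0.01187832]), 'grasp_force': 0.0, 'gripper_width': 0.9969580782446875}
```

View pics/s0.png

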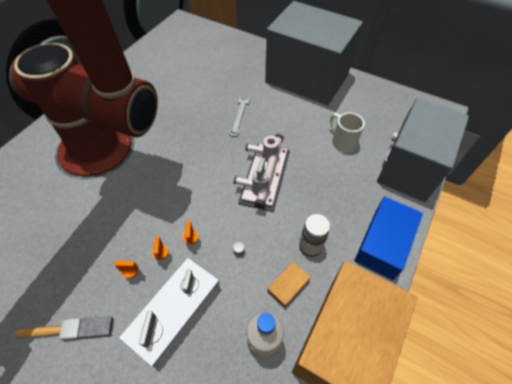

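View pics/d0.png

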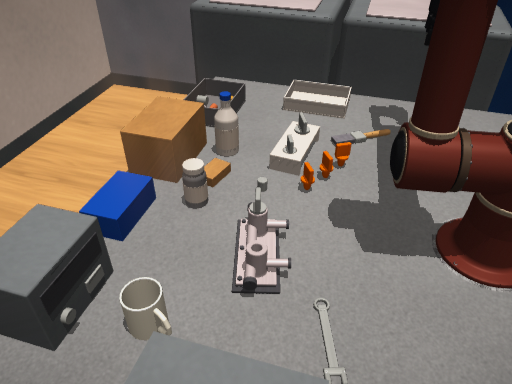

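The scene view shows the rack at (170,312), with the small key at (187,281) and the big one at (148,330). The manifold is at (265,175), with its empty bore at (271,143), the finished tap at (261,172) and the spouts to the left. In the side view the bore is at (257,247).

Run:
```python
from h import *
p,w=cloud('s0')
for n,(u,v) in dict(small=(187,281),big=(148,330),bore=(271,143),fin=(261,172),rack=(170,312),sp1=(240,182),sp2=(250,150)).items():
    r=w[v-4:v+5,u-4:u+5].reshape(-1,3);print(n,w[v,u].round(3),np.nanmax(r[:,2]).round(3))
def rect(n,lo,hi,u0,u1,v0,v1,p,w):
    m=np.zeros(w.shape[:2],bool);m[v0:v1,u0:u1]=1
    m&=(w[...,2]>lo)&(w[...,2]<hi);q=w[m][:,:2]
    print(n,len(q),q.mean(0).round(4),cv2.minAreaRect((q*1000).astype(np.float32)))
rect('rack',.044,.056,110,225,250,370,p,w)
rect('small',.075,.11,165,215,255,305,p,w)
rect('big',.075,.12,125,165,300,360,p,w)
rect('tops',.08,.09,230,295,130,215,p,w)
rect('emptytop',.08,.09,255,295,130,158,p,w)
p,w=cloud('d0')
rect('side emptytop',.08,.09,240,275,230,265,p,w)
rect('side small',.075,.11,265,300,125,158,p,w)
rect('side fin',.115,.14,240,280,180,215,p,w)
```

```text
small [ 0.516 -0.216  0.088] 0.093
big [ 0.508 -0.334  0.087] 0.098
bore [0.479 0.231 0.063] 0.087
fin [0.524 0.09  0.12 ] 0.133
rack [ 0.512 -0.281  0.049] 0.053
sp1 [0.465 0.084 0.044] 0.052
sp2 [0.43  0.197 0.038] 0.05
rack 3722 [ 0.5067 -0.2751] ((451.7686462402344, -266.4101257324219), (210.43202209472656, 200.33229064941406), 84.6327896118164)
small 142 [ 0.5139 -0.2139] ((512.007568359375, -212.37570190429688), (11.97667407989502, 43.75188446044922), 22.226394653320312)
big 304 [ 0.5033 -0.3323] ((501.04388427734375, -331.97003173828125), (12.636971473693848, 63.36220932006836), 24.25661277770996)
tops 206 [0.4955 0.1755] ((498.3603210449219, 162.055908203125), (43.36144256591797, 166.16453552246094), 15.38837718963623)
emptytop 134 [0.483  0.2192] ((482.2287902832031, 219.77346801757812), (41.15433883666992, 42.96485137939453), 69.1728286743164)
side emptytop 239 [0.4808 0.2218] ((480.946533203125, 220.26943969726562), (42.753684997558594, 43.29898452758789), 17.551395416259766)
side small 63 [ 0.5094 -0.2058] ((510.2685241699219, -210.5512237548828), (11.541895866394043, 43.84373092651367), 22.33121109008789)
side fin 101 [0.511  0.1116] ((512.83935546875, 106.07405853271484), (11.057278633117676, 44.267269134521484), 16.366945266723633)
```

```bash
R='' 
python3 -m crank '[{"x":2.93,"y":-1.92},{"x":2.93,"y":-1.92},{"x":2.93,"y":-1.92},{"x":2.93,"y":-1.92},{"x":2.93,"y":-1.92}]' 60
python3 -m crank '[{"x":2.93,"y":-1.92},{"x":2.93,"y":-1.92},{"x":2.93,"y":-1.92},{"x":2.93,"y":-1.92},{"x":2.93,"y":-1.92}]'
python3 -m crank '[{"x":2.93,"y":-1.92},{"x":2.93,"y":-1.92},{"x":2.93,"y":-1.92},{"x":2.93,"y":-1.92},{"x":2.93,"y":-1.92}]'
python3 -m crank '[{"turn":-0.142},{"turn":-0.142},{"turn":-0.142},{"turn":-0.142},{"turn":-0.142}]'
python3 -m crank '[{"turn":-0.142},{"turn":-0.142},{"turn":-0.142},{"turn":-0.142},{"turn":-0.142}]'
python3 -m crank '[{"turn":-0.142},{"turn":-0.142},{"x":0},{"x":0}]'
python3 - <<'E'
from h import *
grab('wrist','w0')
E
```

```text
schema error: expected keys x, y, z, turn
schema error: expected keys x, y, z, turn
schema error: expected keys x, y, z, turn
schema error: expected keys x, y, z, turn
schema error: expected keys x, y, z, turn
schema error: expected keys x, y, z, turn
```

View pics/w0.png

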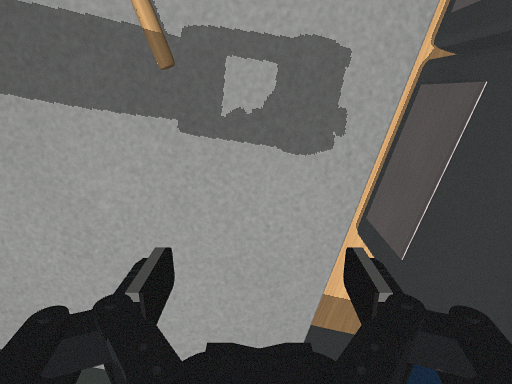

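The rows need all four keys, so they were refused and nothing moved. The wrist picture shows only bench and gripper. I'll send the rows again in full.

```bash
python3 -m crank '[{"x":2.93,"y":-1.92,"z":0,"turn":0},{"x":2.93,"y":-1.92,"z":0,"turn":0},{"x":2.93,"y":-1.92,"z":0,"turn":0},{"x":2.93,"y":-1.92,"z":0,"turn":0},{"x":2.93,"y":-1.92,"z":0,"turn":0}]' 60
python3 -m crank '[{"x":2.93,"y":-1.92,"z":0,"turn":0},{"x":2.93,"y":-1.92,"z":0,"turn":0},{"x":2.93,"y":-1.92,"z":0,"turn":0},{"x":2.93,"y":-1.92,"z":0,"turn":0},{"x":2.93,"y":-1.92,"z":0,"turn":0}]'
python3 -m crank '[{"x":2.93,"y":-1.92,"z":0,"turn":0},{"x":2.93,"y":-1.92,"z":0,"turn":0},{"x":2.93,"y":-1.92,"z":0,"turn":0},{"x":2.93,"y":-1.92,"z":0,"turn":0},{"x":2.93,"y":-1.92,"z":0,"turn":0}]'
python3 -m crank '[{"x":0,"y":0,"z":0,"turn":-0.142},{"x":0,"y":0,"z":0,"turn":-0.142},{"x":0,"y":0,"z":0,"turn":-0.142},{"x":0,"y":0,"z":0,"turn":-0.142},{"x":0,"y":0,"z":0,"turn":-0.142}]'
python3 -m crank '[{"x":0,"y":0,"z":0,"turn":-0.142},{"x":0,"y":0,"z":0,"turn":-0.142},{"x":0,"y":0,"z":0,"turn":-0.142},{"x":0,"y":0,"z":0,"turn":-0.142},{"x":0,"y":0,"z":0,"turn":-0.142}]'
python3 -m crank '[{"x":0,"y":0,"z":0,"turn":-0.142},{"x":0,"y":0,"z":0,"turn":-0.142},{"x":0,"y":0,"z":0,"turn":0},{"x":0,"y":0,"z":0,"turn":0}]'
python3 - <<'E'
from h import *
grab('wrist','w1')
E
```

```text
time: 0.65
tool_pos: [0.2781, -0.4723, 0.2496]
tool_rot: [-0.0, 0.992, 0.129, -0.0]
contact_force: [-0.3, -0.3, 0.1]
gripper_width: 0.597
grasp_force: 0.0
time: 1.15
tool_pos: [0.395, -0.3418, 0.2497]
tool_rot: [-0.0, 0.992, 0.129, -0.0]
contact_force: [0.3, -0.5, 0.8]
gripper_width: 0.601
grasp_force: 0.0
time: 1.65
tool_pos: [0.512, -0.2114, 0.2497]
tool_rot: [-0.0, 0.992, 0.13, -0.0]
contact_force: [-0.1, -0.8, -0.4]
gripper_width: 0.604
grasp_force: 0.0
time: 2.15
tool_pos: [0.5112, -0.2126, 0.2496]
tool_rot: [-0.0, 0.883, 0.469, -0.0]
contact_force: [0.2, 0.4, 0.5]
gripper_width: 0.605
grasp_force: 0.0
time: 2.65
tool_pos: [0.5111, -0.2126, 0.2496]
tool_rot: [-0.0, 0.665, 0.747, -0.0]
contact_force: [-0.7, -0.2, -0.0]
gripper_width: 0.601
grasp_force: 0.0
time: 3.05
tool_pos: [0.5112, -0.2127, 0.2497]
tool_rot: [-0.0, 0.557, 0.831, -0.0]
contact_force: [0.3, -1.2, 0.7]
gripper_width: 0.597
grasp_force: 0.0
```

View pics/w1.png

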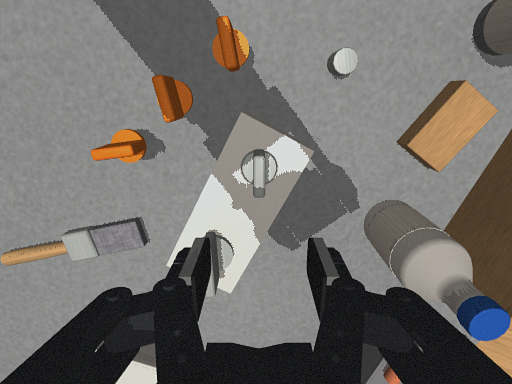

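Wrist view: the small key is at (260,175) with its handle vertical in the image, between the fingers' line. The big key is at the lower left (215,260) and the bottle is at the right.

```bash
cat >> h.py <<'E'
def rect(f,lo,hi,u0,u1,v0,v1):
    p,w=cloud(f);m=np.zeros(w.shape[:2],bool);m[v0:v1,u0:u1]=1
    m&=(w[...,2]>lo)&(w[...,2]<hi);q=w[m]
    print(f,len(q),np.median(q[:,2]).round(4),cv2.minAreaRect((q[:,:2]*1000).astype(np.float32)))
E
python3 - <<'E'
from h import *
rect('w1',.085,.11,240,280,140,205)
rect('w1',.045,.066,236,285,142,205)
rect('w1',.12,.2,360,512,200,345)
E
```

```text
w1 502 0.09 ((510.345703125, -210.74185180664062), (11.206473350524902, 43.09139633178711), 22.008853912353516)
w1 2474 0.0504 ((514.9442749023438, -217.82919311523438), (55.74757766723633, 73.2957763671875), 22.345537185668945)
w1 5634 0.1464 ((731.6764526367188, -222.83892822265625), (117.03160095214844, 65.32714080810547), 6.825937271118164)
```

```bash
python3 -m crank '[{"x":0.15,"y":0,"z":3.0,"turn":0},{"x":0,"y":0,"z":3.0,"turn":0},{"x":0,"y":0,"z":3.0,"turn":0},{"x":0,"y":0,"z":3.0,"turn":0},{"x":0,"y":0,"z":2.0,"turn":0}]'
python3 -m crank '[{"x":0,"y":0,"z":1.0,"turn":0},{"x":0,"y":0,"z":1.0,"turn":0},{"x":0,"y":0,"z":1.0,"turn":0},{"x":0,"y":0,"z":0,"turn":0},{"x":0,"y":0,"z":0,"turn":0}]'
python3 -m crank '[{"x":0,"y":0,"z":0,"turn":0},{"x":0,"y":0,"z":0,"turn":0},{"x":0,"y":0,"z":0,"turn":0},{"x":0,"y":0,"z":0,"turn":0},{"x":0,"y":0,"z":0,"turn":0}]' 0
python3 -m crank '[{"x":0,"y":0,"z":0,"turn":0},{"x":0,"y":0,"z":0,"turn":0},{"x":0,"y":0,"z":0,"turn":0},{"x":0,"y":0,"z":0,"turn":0},{"x":0,"y":0,"z":0,"turn":0}]'
```

```text
time: 3.6
tool_pos: [0.5096, -0.2107, 0.1074]
tool_rot: [-0.002, 0.556, 0.831, -0.0]
contact_force: [0.9, 0.7, 0.6]
gripper_width: 0.601
grasp_force: 0.0
time: 4.1
tool_pos: [0.5111, -0.2116, 0.0806]
tool_rot: [0.0, 0.556, 0.832, 0.0]
contact_force: [-0.4, 0.4, 0.0]
gripper_width: 0.599
grasp_force: 0.0
time: 4.6
tool_pos: [0.5111, -0.2116, 0.0808]
tool_rot: [0.0, 0.555, 0.832, -0.0]
contact_force: [-1.6, 0.1, 4.6]
gripper_width: 0.129
grasp_force: 59.6
time: 5.1
tool_pos: [0.5111, -0.2117, 0.0808]
tool_rot: [0.0, 0.555, 0.832, -0.0]
contact_force: [-2.4, 0.8, 4.9]
gripper_width: 0.128
grasp_force: 59.7
```

```bash
python3 -m crank '[{"x":0,"y":0,"z":-1.0,"turn":0},{"x":0,"y":0,"z":-3.0,"turn":0},{"x":0,"y":0,"z":-4.0,"turn":0},{"x":0,"y":0,"z":-5.0,"turn":0},{"x":0,"y":0,"z":-4.0,"turn":0}]'
python3 -m crank '[{"x":3.42,"y":1.155,"z":0,"turn":0},{"x":3.42,"y":1.155,"z":0,"turn":0},{"x":3.42,"y":1.155,"z":0,"turn":0},{"x":3.42,"y":1.155,"z":0,"turn":0},{"x":3.42,"y":1.155,"z":0,"turn":0}]'
python3 -m crank '[{"x":3.42,"y":1.155,"z":0,"turn":0},{"x":3.42,"y":1.155,"z":0,"turn":0},{"x":3.42,"y":1.155,"z":0,"turn":0},{"x":3.42,"y":1.155,"z":0,"turn":0},{"x":3.42,"y":1.155,"z":0,"turn":0}]'
python3 -m crank '[{"x":3.42,"y":1.155,"z":0,"turn":0},{"x":3.42,"y":1.155,"z":0,"turn":0},{"x":0,"y":0,"z":0,"turn":-0.1},{"x":0,"y":0,"z":0,"turn":-0.1},{"x":0,"y":0,"z":0,"turn":-0.1}]'
python3 -m crank '[{"x":0,"y":0,"z":0,"turn":-0.14},{"x":0,"y":0,"z":0,"turn":-0.14},{"x":0,"y":0,"z":0,"turn":-0.14},{"x":0,"y":0,"z":0,"turn":-0.14},{"x":0,"y":0,"z":0,"turn":-0.14}]'
python3 -m crank '[{"x":0,"y":0,"z":0,"turn":-0.145},{"x":0,"y":0,"z":0,"turn":-0.145},{"x":0,"y":0,"z":0,"turn":-0.145},{"x":0,"y":0,"z":0,"turn":0},{"x":0,"y":0,"z":0,"turn":0}]'
python3 - <<'E'
from h import *
for n in('wrist','scene','side'): grab(n,n[:2]+'2')
a=np.hstack([cv2.imread('pics/wr2.png'),cv2.imread('pics/sc2.png')]);
cv2.imwrite('pics/c2.png',cv2.resize(a,(800,300)))
s=manip.state();print(s['tool_pos'],s['joint_pos'])
E
```

```text
time: 5.6
tool_pos: [0.5105, -0.2111, 0.2518]
tool_rot: [0.0, 0.555, 0.832, 0.0]
contact_force: [1.0, -0.6, -3.5]
gripper_width: 0.124
grasp_force: 58.9
time: 6.1
tool_pos: [0.4976, -0.0297, 0.2491]
tool_rot: [-0.001, 0.556, 0.831, -0.0]
contact_force: [-0.3, 0.6, -3.0]
gripper_width: 0.127
grasp_force: 58.8
time: 6.6
tool_pos: [0.4854, 0.1502, 0.2491]
tool_rot: [-0.001, 0.555, 0.832, -0.0]
contact_force: [0.3, -0.3, -2.5]
gripper_width: 0.127
grasp_force: 58.8
time: 7.1
tool_pos: [0.4807, 0.2212, 0.2488]
tool_rot: [-0.001, 0.423, 0.906, -0.001]
contact_force: [0.2, 0.5, -3.1]
gripper_width: 0.128
grasp_force: 59.0
time: 7.6
tool_pos: [0.4808, 0.2207, 0.2489]
tool_rot: [-0.001, 0.086, 0.996, -0.0]
contact_force: [0.1, 0.4, -2.9]
gripper_width: 0.127
grasp_force: 59.0
time: 8.1
tool_pos: [0.4811, 0.2207, 0.2493]
tool_rot: [-0.001, -0.127, 0.992, -0.0]
contact_force: [0.4, -0.6, -2.7]
gripper_width: 0.129
grasp_force: 59.0
[0.48144111 0.22077093 0.24975101] [ 2.89348055e-01 -1.76841372e-01  1.83274679e+00  9.67581015e-05
  1.48616609e+00 -1.53710097e+00]
```

View pics/c2.png

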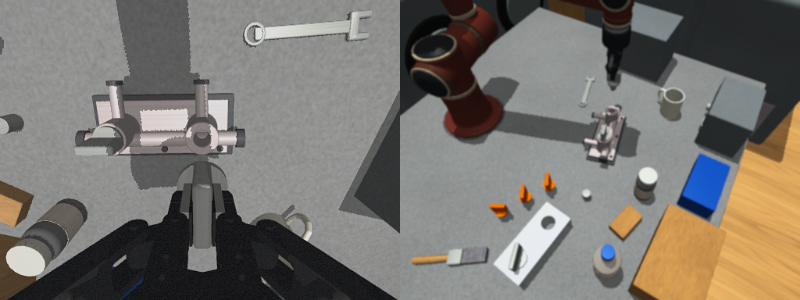

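The left half (wrist) shows the key held with its handle in line with the spout and the empty bore at (203,137) in the composite. The scene half shows the small rack hole empty.

Run:
```python
from h import *
p,w=cloud('wr2');print(w[100:260:15,262].round(3))
rect('wr2',.081,.09,225,300,140,215)   # empty top
rect('wr2',.205,.24,225,300,200,275)   # collar upper face
rect('wr2',.24,.30,225,300,200,384)   # handle
rect('wr2',.006,.02,115,305,110,205)   # plate
rect('wr2',.12,.14,80,190,150,205)  # fin handle
rect('si2',.081,.09,235,280,225,268)
rect('sc2',.081,.09,255,295,130,158)
```

```text
[[0.41  0.208 0.   ]
 [0.424 0.211 0.049]
 [0.439 0.215 0.048]
 [0.455 0.219 0.048]
 [0.463 0.221 0.085]
 [0.487 0.228 0.05 ]
 [0.493 0.229 0.086]
 [0.541 0.242 0.001]
 [0.46  0.218 0.239]
 [0.459 0.218 0.257]
 [0.465 0.219 0.259]]
wr2 1105 0.0854 ((481.1414794921875, 221.32452392578125), (43.29743194580078, 42.624725341796875), 15.241114616394043)
wr2 1399 0.2192 ((471.3492126464844, 219.433837890625), (25.149946212768555, 37.905670166015625), 13.671496391296387)
wr2 6277 0.2594 ((480.06640625, 219.5512237548828), (32.214637756347656, 41.81647872924805), 76.74041748046875)
wr2 3174 0.0093 ((497.25457763671875, 164.15005493164062), (99.98260498046875, 219.4488067626953), 15.2943696975708)
wr2 843 0.1313 ((512.2544555664062, 106.60612487792969), (12.01969051361084, 43.746891021728516), 14.047974586486816)
si2 228 0.0846 ((481.2312316894531, 220.46078491210938), (43.077327728271484, 43.995445251464844), 31.544193267822266)
sc2 124 0.0846 ((482.89794921875, 219.98927307128906), (42.14262008666992, 42.693260192871094), 84.97191619873047)
```

Run:
```python
from h import *
p,w=cloud('wr2');s=manip.state()
a=np.radians(15.4);e=np.array([np.cos(a),np.sin(a)]);n=np.array([-e[1],e[0]])
q=w[195:384,215:310].reshape(-1,3)
d=(q[:,:2]-[.4813,.2207]);U=d@e*1000;V=d@n*1000;Z=q[:,2]*1000
for z in range(200,276,3):
    m=(abs(Z-z)<1.5)&(abs(V)<25)
    if m.sum()>5: print(z,m.sum(),'U',np.percentile(U[m],[1,50,99]).round(1),'V',np.percentile(V[m],[1,50,99]).round(1))
```

```text
212 25 U [-18.7 -16.9  -7.3] V [-15.4  -0.   18.3]
215 76 U [-19.1 -15.7  -7.1] V [-16.2   2.6  18.1]
218 716 U [-17.8  -7.9   2.5] V [-17.2  -5.1  19.4]
221 140 U [-21.6  -7.9   1. ] V [-16.9   1.2  19.1]
224 43 U [-22.1 -21.7 -19.2] V [-4.   1.2  7.1]
227 45 U [-22.4 -21.6 -19.8] V [-3.9  1.7  6.8]
230 45 U [-22.3 -21.6 -20. ] V [-4.1  0.7  6.9]
233 58 U [-22.4 -21.8 -18.8] V [-4.5  1.2  7.3]
236 110 U [-22.2 -19.3  -6.7] V [-14.9   1.2  16.7]
239 168 U [-22.2 -11.4  -6.8] V [-16.5   1.7  18.7]
242 201 U [-22.3 -11.4  -6.6] V [-17.4   2.6  19.8]
245 205 U [-22.2 -11.2  -6.8] V [-17.5   1.7  19.9]
248 239 U [-22.3 -11.4  -6.6] V [-17.4   1.2  19.8]
251 248 U [-22.2 -11.4  -6.7] V [-17.4   1.   19.8]
254 259 U [-22.1 -11.3  -6.7] V [-17.5   1.7  20.1]
257 1119 U [-21.9  -7.4  20.7] V [-16.2   1.1  18.2]
260 1357 U [-20.3  -6.4  19.2] V [-16.3   1.2  18.8]
263 205 U [-12.1 -11.    4.5] V [-17.7  -4.3  20.1]
266 169 U [-12.1 -11.2  10.9] V [-10.7   6.5  12.9]
269 492 U [-12.5  -5.7  10.6] V [-12.7  -4.3  14.9]
272 171 U [-13.4 -12.2   1.3] V [-15.9   8.3  19.7]
275 321 U [-14.6 -12.4   5.8] V [-15.5   8.1  20.4]
```

```bash
python3 -m crank '[{"x":0,"y":0,"z":2.5,"turn":0},{"x":0,"y":0,"z":2.5,"turn":0},{"x":0,"y":0,"z":2.5,"turn":0},{"x":0,"y":0,"z":1.5,"turn":0},{"x":0,"y":0,"z":0.5,"turn":0}]'
python3 -m crank '[{"x":0,"y":0,"z":0.3,"turn":0},{"x":0,"y":0,"z":0.3,"turn":0},{"x":0,"y":0,"z":0.3,"turn":0},{"x":0,"y":0,"z":0.3,"turn":0},{"x":0,"y":0,"z":0,"turn":0}]'
python3 -m crank '[{"x":0,"y":0,"z":0.3,"turn":0},{"x":0,"y":0,"z":0.3,"turn":0},{"x":0,"y":0,"z":0.2,"turn":0},{"x":0,"y":0,"z":0.2,"turn":0},{"x":0,"y":0,"z":0,"turn":0}]'
```

```text
time: 8.75
tool_pos: [0.4804, 0.2204, 0.1528]
tool_rot: [-0.002, -0.128, 0.992, -0.0]
contact_force: [-0.1, 0.0, -2.4]
gripper_width: 0.127
grasp_force: 59.0
time: 9.25
tool_pos: [0.4816, 0.2208, 0.143]
tool_rot: [-0.0, -0.128, 0.992, 0.0]
contact_force: [0.7, 0.3, -3.5]
gripper_width: 0.129
grasp_force: 59.0
time: 9.75
tool_pos: [0.4813, 0.2207, 0.1325]
tool_rot: [-0.0, -0.128, 0.992, -0.0]
contact_force: [0.8, 0.2, -2.5]
gripper_width: 0.128
grasp_force: 59.0
```

Entering the bore freely. I'll go down slowly to contact.

```bash
python3 -m crank '[{"x":0,"y":0,"z":0.1,"turn":0},{"x":0,"y":0,"z":0.1,"turn":0},{"x":0,"y":0,"z":0.1,"turn":0},{"x":0,"y":0,"z":0.1,"turn":0},{"x":0,"y":0,"z":0,"turn":0}]'
python3 -m crank '[{"x":0,"y":0,"z":0.05,"turn":0},{"x":0,"y":0,"z":0.05,"turn":0},{"x":0,"y":0,"z":0.05,"turn":0},{"x":0,"y":0,"z":0.05,"turn":0},{"x":0,"y":0,"z":0,"turn":0}]'
python3 -m crank '[{"x":0,"y":0,"z":0.05,"turn":0},{"x":0,"y":0,"z":0.05,"turn":0},{"x":0,"y":0,"z":0.0,"turn":0},{"x":0,"y":0,"z":0.0,"turn":0},{"x":0,"y":0,"z":0,"turn":0}]'
```

```text
time: 10.25
tool_pos: [0.4815, 0.2207, 0.1288]
tool_rot: [-0.0, -0.128, 0.992, -0.0]
contact_force: [-0.2, -0.8, -3.5]
gripper_width: 0.13
grasp_force: 59.0
time: 10.75
tool_pos: [0.4815, 0.2207, 0.1269]
tool_rot: [-0.0, -0.128, 0.992, -0.0]
contact_force: [-1.0, -1.7, -2.2]
gripper_width: 0.127
grasp_force: 59.1
time: 11.25
tool_pos: [0.4815, 0.2207, 0.126]
tool_rot: [-0.0, -0.128, 0.992, -0.0]
contact_force: [-2.2, -3.4, -1.3]
gripper_width: 0.13
grasp_force: 59.3
```

```bash
python3 -m crank '[{"x":0.03,"y":-0.03,"z":0.05,"turn":0},{"x":0,"y":0,"z":0.05,"turn":0},{"x":0,"y":0,"z":0.0,"turn":0},{"x":0,"y":0,"z":0.0,"turn":0}]'
python3 -m crank '[{"x":0,"y":0,"z":0.05,"turn":0},{"x":0,"y":0,"z":0.05,"turn":0},{"x":0,"y":0,"z":0.0,"turn":0},{"x":0,"y":0,"z":0.0,"turn":0}]'
```

```text
time: 11.65
tool_pos: [0.4815, 0.2206, 0.1252]
tool_rot: [0.0, -0.128, 0.992, 0.0]
contact_force: [-2.8, -2.0, -0.1]
gripper_width: 0.133
grasp_force: 59.3
time: 12.05
tool_pos: [0.4815, 0.2206, 0.1244]
tool_rot: [0.0, -0.128, 0.992, 0.0]
contact_force: [-3.2, -1.5, 2.5]
gripper_width: 0.131
grasp_force: 59.8
```

```bash
python3 -m crank '[{"x":0.02,"y":0,"z":0.05,"turn":0},{"x":0.02,"y":0,"z":0.05,"turn":0},{"x":0,"y":0,"z":0.05,"turn":0},{"x":0,"y":0,"z":0.0,"turn":0},{"x":0,"y":0,"z":0.0,"turn":0}]'
python3 -m crank '[{"x":0,"y":0,"z":0.05,"turn":0},{"x":0,"y":0,"z":0.05,"turn":0},{"x":0,"y":0,"z":0.0,"turn":0},{"x":0,"y":0,"z":0.0,"turn":0}]'
```

```text
time: 12.55
tool_pos: [0.4815, 0.2206, 0.1234]
tool_rot: [0.001, -0.128, 0.992, 0.0]
contact_force: [-4.6, -1.9, 6.5]
gripper_width: 0.13
grasp_force: 60.4
time: 12.95
tool_pos: [0.4815, 0.2206, 0.1228]
tool_rot: [0.001, -0.128, 0.992, 0.0]
contact_force: [-4.5, -2.7, 9.2]
gripper_width: 0.127
grasp_force: 60.7
```

```bash
python3 -m crank '[{"x":0,"y":0,"z":0.05,"turn":0},{"x":0,"y":0,"z":0.05,"turn":0},{"x":0,"y":0,"z":0.03,"turn":0},{"x":0,"y":0,"z":0.0,"turn":0}]'
python3 -m crank '[{"x":0,"y":0,"z":0.01,"turn":0.03},{"x":0,"y":0,"z":0.01,"turn":0.03},{"x":0,"y":0,"z":0.01,"turn":0.03},{"x":0,"y":0,"z":0.01,"turn":0.03}]'
python3 -c "
from plant import manip
s=manip.state();print(s['ft_torque'],s['contact_force'],s['tool_rot'])"
```

```text
time: 13.35
tool_pos: [0.4816, 0.2206, 0.1221]
tool_rot: [0.0, -0.128, 0.992, 0.0]
contact_force: [-6.7, -2.1, 10.9]
gripper_width: 0.125
grasp_force: 61.0
time: 13.75
tool_pos: [0.4815, 0.2207, 0.1215]
tool_rot: [0.001, -0.068, 0.998, 0.0]
contact_force: [-5.3, -2.2, 9.6]
gripper_width: 0.127
grasp_force: 61.0
[-0.36390437  1.14692968  0.31860521] [-5.32382728 -2.24605472  9.60736567] [ 5.25496804e-04 -6.84455634e-02  9.97654703e-01  1.49670568e-04]
```

```bash
python3 -m crank '[{"x":0.03,"y":0,"z":0.03,"turn":0.035},{"x":0.03,"y":0,"z":0.03,"turn":0.035},{"x":0,"y":0,"z":0.03,"turn":0.035},{"x":0,"y":0,"z":0.02,"turn":0.035}]'
python3 -m crank '[{"x":0,"y":0,"z":0.025,"turn":0.035},{"x":0,"y":0,"z":0.025,"turn":0.035},{"x":0,"y":0,"z":0.02,"turn":0.035},{"x":0,"y":0,"z":0.02,"turn":0.035}]'
python3 -c "
from plant import manip
s=manip.state();print(s['ft_torque'],s['contact_force'],s['tool_rot'])"
```

```text
time: 14.15
tool_pos: [0.4814, 0.2207, 0.1209]
tool_rot: [0.001, 0.001, 1.0, 0.0]
contact_force: [-5.3, -1.5, 11.1]
gripper_width: 0.126
grasp_force: 61.2
time: 14.55
tool_pos: [0.4815, 0.2208, 0.1203]
tool_rot: [0.001, 0.071, 0.997, 0.0]
contact_force: [-5.4, -1.1, 12.4]
gripper_width: 0.131
grasp_force: 61.5
[-0.37260793  1.14425976  0.54362638] [-5.43698707 -1.07216614 12.42281226] [1.19498472e-03 7.11454355e-02 9.97465168e-01 3.70423159e-04]
```

```bash
python3 -m crank '[{"x":0,"y":0,"z":0.025,"turn":0.035},{"x":0,"y":0,"z":0.02,"turn":0.035},{"x":0,"y":0,"z":0.02,"turn":0.035},{"x":0,"y":0,"z":0.02,"turn":0.035}]'
python3 -m crank '[{"x":0,"y":0,"z":0.02,"turn":0.035},{"x":0,"y":0,"z":0.015,"turn":0.035},{"x":0,"y":0,"z":0.015,"turn":0.035},{"x":0,"y":0,"z":0.015,"turn":0.035}]'
python3 -c "
from plant import manip
s=manip.state();print(s['ft_torque'],s['contact_force'],s['tool_rot'])"
```

```text
time: 14.95
tool_pos: [0.4815, 0.2208, 0.1198]
tool_rot: [0.001, 0.141, 0.99, 0.0]
contact_force: [-7.1, -1.6, 13.8]
gripper_width: 0.131
grasp_force: 61.8
time: 15.35
tool_pos: [0.4816, 0.2209, 0.1194]
tool_rot: [0.001, 0.209, 0.978, 0.001]
contact_force: [-6.6, -1.7, 14.7]
gripper_width: 0.126
grasp_force: 62.1
[-0.38285777  1.41541428  0.71168786] [-6.5604138  -1.7078687  14.68294248] [1.19663580e-03 2.09315781e-01 9.77847182e-01 6.01254001e-04]
```

```bash
python3 -m crank '[{"x":0,"y":0,"z":0.01,"turn":0.035},{"x":0,"y":0,"z":0.01,"turn":0.035},{"x":0,"y":0,"z":0.01,"turn":0.035},{"x":0,"y":0,"z":0.01,"turn":0.035}]'
python3 -m crank '[{"x":0,"y":0,"z":0.01,"turn":0.035},{"x":0,"y":0,"z":0.01,"turn":0.035},{"x":0,"y":0,"z":0.01,"turn":0.035},{"x":0,"y":0,"z":0.01,"turn":0.035}]'
python3 -c "
from plant import manip
s=manip.state();print(s['ft_torque'],s['contact_force'],s['tool_rot'])"
```

```text
time: 15.75
tool_pos: [0.4816, 0.2209, 0.119]
tool_rot: [0.001, 0.278, 0.961, 0.001]
contact_force: [-7.3, -1.8, 16.2]
gripper_width: 0.128
grasp_force: 61.7
time: 16.15
tool_pos: [0.4817, 0.221, 0.1188]
tool_rot: [0.001, 0.345, 0.939, 0.001]
contact_force: [-6.6, -1.1, 16.0]
gripper_width: 0.131
grasp_force: 61.8
[-0.33235412  1.38883182  0.19252252] [-6.6229694  -1.13087223 15.99169625] [0.00095747 0.34479183 0.93867811 0.00103953]
```

Run:
```python
from h import *
grab('wrist','wr3');grab('side','si3')
a=np.hstack([cv2.imread('pics/wr3.png')[130:384,130:384],cv2.resize(cv2.imread('pics/si3.png')[170:290,200:320],(254,254),interpolation=2)])
cv2.imwrite('pics/c3.png',cv2.resize(a,(800,400)))
s=manip.state();print(s['ft_torque'],s['contact_force'],s['tool_pos'])
for f,b in(('wr3',(130,384,130,384)),('si3',(235,290,200,280))):
    p,w=cloud(f);q=w[b[0]:b[1],b[2]:b[3]].reshape(-1,3)
    q=q[np.hypot(q[:,0]-.4815,q[:,1]-.2208)<.024]
    h=np.histogram(q[:,2],np.arange(.07,.14,.001));print(f,[(round(z*1000),c) for z,c in zip(h[1],h[0]) if c>8])
```

```text
[-0.37338104  1.44527302 -0.0173547 ] [-7.53970604 -1.6420504  15.66434164] [0.48165368 0.22095989 0.11879286]
wr3 [(70, np.int64(41)), (71, np.int64(37)), (72, np.int64(24)), (73, np.int64(31)), (74, np.int64(35)), (75, np.int64(38)), (76, np.int64(28)), (77, np.int64(23)), (78, np.int64(46)), (79, np.int64(48)), (80, np.int64(148)), (81, np.int64(341)), (82, np.int64(162)), (83, np.int64(25)), (84, np.int64(38)), (85, np.int64(17)), (86, np.int64(31)), (87, np.int64(223)), (88, np.int64(509)), (89, np.int64(84)), (91, np.int64(9)), (92, np.int64(14)), (93, np.int64(11)), (94, np.int64(17)), (95, np.int64(17)), (96, np.int64(18)), (97, np.int64(11)), (98, np.int64(14)), (99, np.int64(18)), (100, np.int64(18)), (101, np.int64(16)), (102, np.int64(17)), (103, np.int64(17)), (104, np.int64(35)), (105, np.int64(32)), (106, np.int64(45)), (107, np.int64(56)), (108, np.int64(66)), (109, np.int64(53)), (110, np.int64(66)), (111, np.int64(68)), (112, np.int64(66)), (113, np.int64(68)), (114, np.int64(81)), (115, np.int64(74)), (116, np.int64(72)), (117, np.int64(79)), (118, np.int64(74)), (119, np.int64(82)), (120, np.int64(81)), (121, np.int64(89)), (122, np.int64(85)), (123, np.int64(78)), (124, np.int64(92)), (125, np.int64(136)), (126, np.int64(236)), (127, np.int64(810)), (128, np.int64(1003)), (129, np.int64(207)), (130, np.int64(90)), (131, np.int64(79)), (132, np.int64(73)), (133, np.int64(63)), (134, np.int64(49)), (135, np.int64(48)), (136, np.int64(71)), (137, np.int64(296)), (138, np.int64(146))]
si3 [(74, np.int64(10)), (78, np.int64(13)), (79, np.int64(18)), (80, np.int64(18)), (81, np.int64(17)), (85, np.int64(11)), (86, np.int64(20)), (87, np.int64(31)), (88, np.int64(17)), (110, np.int64(10)), (112, np.int64(11)), (123, np.int64(9)), (126, np.int64(17)), (127, np.int64(12)), (128, np.int64(9))]
```

View pics/c3.png

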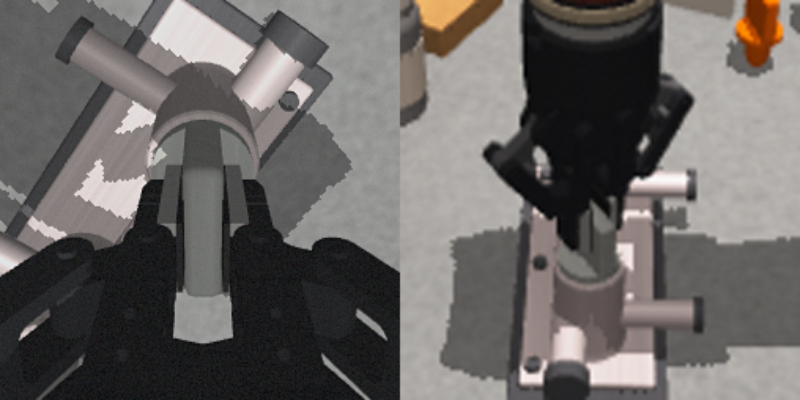

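The composite shows the handle still square in the pads. The collar is about 0.7 mm above the face (collar top z 88, barrel top z 81.3), so I'll keep turning.

```bash
python3 -m crank '[{"x":0,"y":0,"z":0.01,"turn":0.035},{"x":0,"y":0,"z":0.01,"turn":0.035},{"x":0,"y":0,"z":0.01,"turn":0.035},{"x":0,"y":0,"z":0.005,"turn":0.035}]'
python3 -m crank '[{"x":0,"y":0,"z":0.005,"turn":0.035},{"x":0,"y":0,"z":0.005,"turn":0.035},{"x":0,"y":0,"z":0.005,"turn":0.035},{"x":0,"y":0,"z":0.005,"turn":0.035}]'
python3 -c "
from plant import manip
s=manip.state();print(s['ft_torque'],s['contact_force'],s['tool_rot'],s['tool_pos'])"
```

```text
time: 16.65
tool_pos: [0.4817, 0.2211, 0.1183]
tool_rot: [0.001, 0.409, 0.913, 0.001]
contact_force: [-6.8, -1.4, 15.6]
gripper_width: 0.13
grasp_force: 62.9
time: 17.05
tool_pos: [0.4817, 0.2211, 0.1182]
tool_rot: [0.001, 0.471, 0.882, 0.001]
contact_force: [-6.5, -1.5, 15.5]
gripper_width: 0.133
grasp_force: 67.4
[-0.24614021  1.33900073  1.26473294] [-6.54305994 -1.5063654  15.4623987 ] [0.00108212 0.47105418 0.88210285 0.00116   ] [0.48172664 0.22108028 0.11820507]
```

```bash
cat > m.py <<'E'
from h import *
import sys
f=sys.argv[1];grab('wrist',f);s=manip.state();print(s['ft_torque'],s['contact_force'],s['tool_pos'],s['grasp_force'])
p,w=cloud(f);q=w.reshape(-1,3);q=q[np.hypot(q[:,0]-.4817,q[:,1]-.2210)<.0255]
for lo,hi in((.077,.0835),(.0845,.0905),(.124,.131)):
    z=q[(q[:,2]>lo)&(q[:,2]<hi)];h,e=np.histogram(z[:,2],np.arange(lo,hi,.0005));m=e[h.argmax()]+.00025
    print('z',np.median(z[abs(z[:,2]-m)<.0012][:,2]).round(5),len(z))
    if lo>.1: q2=z[:,:2]
# handle-side direction: top-face pixels, grey, central columns
E
python3 m.py wr4
python3 - <<'E'
import cv2;a=cv2.imread('pics/wr4.png')[130:384,130:384];cv2.imwrite('pics/c4.png',cv2.resize(a,(600,600),interpolation=2))
E
```

```text
[-0.19019781  1.30763532  1.21782512] [-7.25139995 -0.56262154 15.53644641] [0.48172755 0.22110871 0.11819574] 66.49945735931396
z 0.08168 791
z 0.0877 870
z 0.12758 2556
```

View pics/c4.png

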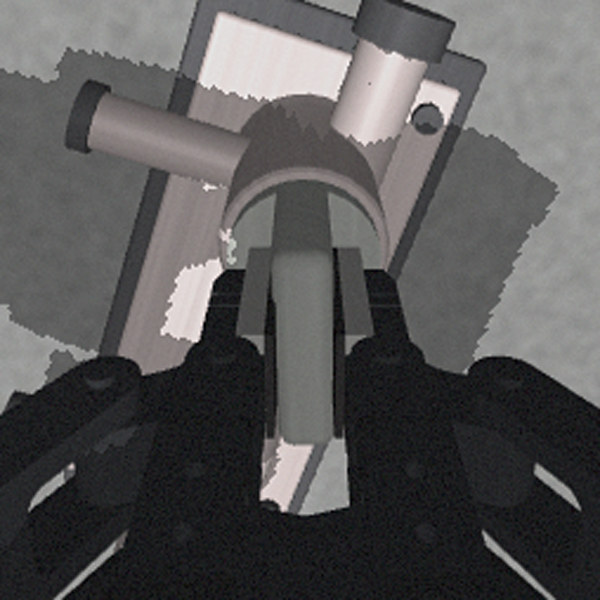

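The wrist view shows the collar down on the face (gap about 0), with the handle at (303,300) only slightly twisted in the pads. 18° remain, so I'll go on at a slightly lower load.

```bash
python3 -m crank '[{"x":0,"y":0,"z":-0.02,"turn":0.03},{"x":0,"y":0,"z":-0.02,"turn":0.03},{"x":0,"y":0,"z":0,"turn":0.03},{"x":0,"y":0,"z":0,"turn":0.03}]'
python3 -m crank '[{"x":0,"y":0,"z":0,"turn":0.03},{"x":0,"y":0,"z":0,"turn":0.03},{"x":0,"y":0,"z":0,"turn":0.03},{"x":0,"y":0,"z":0,"turn":0.03}]'
python3 -m crank '[{"x":0,"y":0,"z":0,"turn":0.03},{"x":0,"y":0,"z":0,"turn":0.03},{"x":0,"y":0,"z":0,"turn":0.03},{"x":0,"y":0,"z":0,"turn":0.0}]'
python3 m.py wr5
python3 - <<'E'
import cv2;a=cv2.imread('pics/wr5.png')[130:384,130:384];cv2.imwrite('pics/c5.png',cv2.resize(a,(600,600),interpolation=2))
E
```

```text
time: 17.5
tool_pos: [0.4818, 0.2211, 0.1184]
tool_rot: [0.001, 0.523, 0.852, 0.001]
contact_force: [-5.8, -1.1, 14.2]
gripper_width: 0.129
grasp_force: 64.1
time: 17.9
tool_pos: [0.4818, 0.2212, 0.1185]
tool_rot: [0.001, 0.573, 0.819, 0.001]
contact_force: [-5.8, -0.4, 14.3]
gripper_width: 0.127
grasp_force: 66.0
time: 18.3
tool_pos: [0.4818, 0.2212, 0.1184]
tool_rot: [0.001, 0.61, 0.793, 0.002]
contact_force: [-5.8, -0.9, 13.6]
gripper_width: 0.13
grasp_force: 61.8
[-0.22425186  1.15539824  0.52442518] [-6.04709478 -0.14731401 14.22012936] [0.48186084 0.22115492 0.11846247] 61.7821329832077
z 0.08185 768
z 0.08794 875
z 0.12778 2564
```

View pics/c5.png

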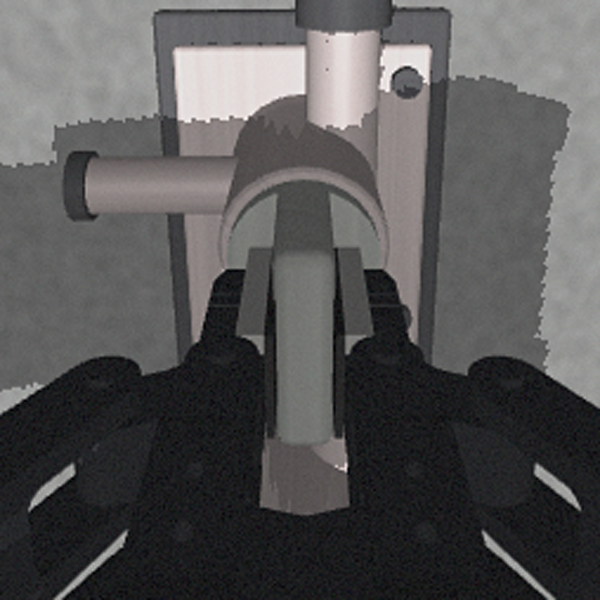

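Shut position reached: the handle is square to the spout and the collar is seated. I'll ease the load and then release.

```bash
python3 -m crank '[{"x":0,"y":0,"z":-0.07,"turn":0},{"x":0,"y":0,"z":-0.07,"turn":0},{"x":0,"y":0,"z":-0.07,"turn":0},{"x":0,"y":0,"z":-0.07,"turn":0},{"x":0,"y":0,"z":0,"turn":0}]'
python3 m.py wr6
```

```text
time: 18.85
tool_pos: [0.4818, 0.2212, 0.1199]
tool_rot: [0.001, 0.61, 0.793, 0.002]
contact_force: [-1.3, 0.9, 6.2]
gripper_width: 0.129
grasp_force: 60.8
[0.02873215 0.46499514 0.55901541] [-2.41962892  0.24066753  6.743202  ] [0.48178615 0.221121   0.11988559] 60.83771109580994
z 0.08302 571
z 0.0895 903
z 0.12924 2561
```

```bash
python3 -m crank '[{"x":0,"y":0,"z":-0.07,"turn":0},{"x":0,"y":0,"z":-0.07,"turn":0},{"x":0,"y":0,"z":-0.05,"turn":0},{"x":0,"y":0,"z":0,"turn":0},{"x":0,"y":0,"z":0,"turn":0}]'
python3 -m crank '[{"x":0,"y":0,"z":0,"turn":0},{"x":0,"y":0,"z":0,"turn":0},{"x":0,"y":0,"z":0,"turn":0},{"x":0,"y":0,"z":0,"turn":0},{"x":0,"y":0,"z":0,"turn":0}]' 55
python3 -m crank '[{"x":0,"y":0,"z":-1,"turn":0},{"x":0,"y":0,"z":-2,"turn":0},{"x":0,"y":0,"z":-3,"turn":0},{"x":0,"y":0,"z":-3,"turn":0},{"x":0,"y":0,"z":-3,"turn":0}]'
python3 -m crank '[{"x":0,"y":0,"z":-1,"turn":0},{"x":0,"y":0,"z":0,"turn":0},{"x":0,"y":0,"z":0,"turn":0},{"x":0,"y":0,"z":0,"turn":0}]'
python3 - <<'E'
from h import *
grab('wrist','wr7');grab('side','si7')
p,w=cloud('wr7')
q=w.reshape(-1,3);q=q[np.hypot(q[:,0]-.4815,q[:,1]-.2208)<.026]
for lo,hi in((.08,.0885),(.0885,.095),(.125,.137)):
    z=q[(q[:,2]>lo)&(q[:,2]<hi)];print(np.median(z[:,2]),len(z),cv2.minAreaRect((z[:,:2]*1000).astype(np.float32)))
q=w.reshape(-1,3);q=q[(np.hypot(q[:,0]-.5125,q[:,1]-.1065)<.03)&(q[:,2]>.125)&(q[:,2]<.137)]
print(np.median(q[:,2]),cv2.minAreaRect((q[:,:2]*1000).astype(np.float32)))
a=np.hstack([cv2.imread('pics/wr7.png'),cv2.resize(cv2.imread('pics/si7.png')[150:294,180:372],(512,384))])
cv2.imwrite('pics/c7.png',cv2.resize(a,(800,300)))
E
```

```text
time: 19.4
tool_pos: [0.4817, 0.2211, 0.1208]
tool_rot: [0.001, 0.61, 0.792, 0.002]
contact_force: [4.0, 4.8, 2.8]
gripper_width: 0.129
grasp_force: 60.2
time: 19.9
tool_pos: [0.4802, 0.2201, 0.1197]
tool_rot: [-0.0, 0.61, 0.792, -0.0]
contact_force: [1.1, 0.2, 0.0]
gripper_width: 0.55
grasp_force: 0.0
time: 20.4
tool_pos: [0.4803, 0.2202, 0.2421]
tool_rot: [0.0, 0.61, 0.792, 0.0]
contact_force: [0.8, -0.0, 1.4]
gripper_width: 0.55
grasp_force: 0.0
time: 20.8
tool_pos: [0.4794, 0.2199, 0.2477]
tool_rot: [-0.001, 0.61, 0.792, -0.002]
contact_force: [0.5, 0.0, 0.3]
gripper_width: 0.552
grasp_force: 0.0
0.08468319794395268 293 ((481.0033874511719, 222.39739990234375), (43.42191696166992, 42.308815002441406), 17.663339614868164)
0.09090528657691724 638 ((481.2182922363281, 221.54888916015625), (37.927364349365234, 37.41436767578125), 63.23110580444336)
0.13051137045253347 646 ((480.8327941894531, 222.10633850097656), (11.172571182250977, 42.90167236328125), 15.247353553771973)
0.13081526418162856 ((512.5858764648438, 106.61043548583984), (11.093961715698242, 44.11268997192383), 15.187335014343262)
```

View pics/c7.png

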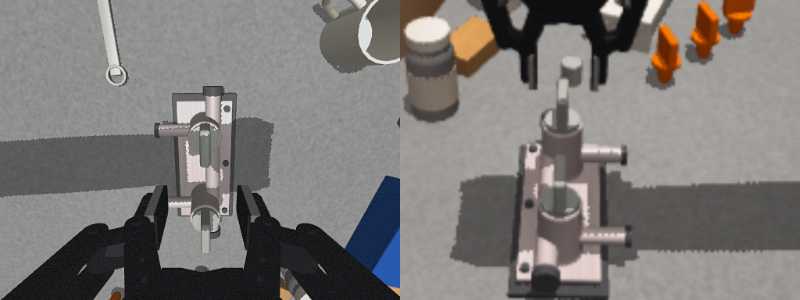

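The picture shows both keys standing upright and parallel (wrist composite (205,150) and (205,230)). Handle angles are 15.25° and 15.19°, tops are level at 130.5 and 130.8 mm, and the collar is on the face. The gripper is clear, so I'm handing in.

```bash
python3 -c "
from plant import manip
print(manip.job_done())"
```

```text
the job is handed in; nothing more can be done
None
```

The small key is in the empty bore, turned a quarter to shut and wedged with its collar on the tap's face; it stayed put when released, matched the finished tap (handle within 0.1°, tops level), and the job was handed in after about 21 s with the push at roughly 19 N at most.

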